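# Check the photometer: seat the glass standard, hold the third filter

### The job

Check the photometer with its glass standard: take the vial whose cap has a tab on its side out of the rack and lower it, without dropping it, fully home into the photometer's well, turned so that the tab lies down in the groove of the collar, and let go of it. Then turn the filter knob clockwise from its dark stop, feeling for the clicks, to the third one, and finish while still holding it there for the reading (the knob springs back as soon as it is let go). Leave the other vials and everything else on the bench where they are.

Things in the scene. Friction and masses are not known exactly. Their poses are not given: they have to be found in the camera images.
- standard: The glass standard: upright sealed vial, the only one whose cap has a tab; loose, about 50 g, 79 mm high. Glass body 25 mm across, 52 mm high, bevelled foot; above it the black cap. Origin: centre of the foot. z up; the tab points along its -x. It stands in any one of the rack's three holes, foot 10 mm above the bench, tab turned up to 1.9 rad either way from the world's -x.
- standard_cap (a point): Centre of the standard's ribbed cap (30 mm across, 27 mm high), on the vial's axis: 13.5 mm below the cap's top, 65.5 mm above the foot. Axes as the vial's. When the vial is seated the cap's lowest 6 mm are inside the collar: grip only its top 20 mm, fingertips no lower than the collar's top, finger pads beside the tab (closing line square to the tab's direction).
- standard_tab (a point): Tip of the tab on the standard's cap, at the level of the cap's underside, 27 mm from the vial's axis. The tab is 7 mm wide, 6 mm high and stands out 12 mm from the cap's side at its lower edge. A white line on top of the cap points to it.
- standard_foot (a point): Centre of the standard's foot (underside of the glass), on its axis.
- rack: White plastic block, fixed, 190 x 58 mm and 40 mm high, long side along its x; three round holes 28 mm across and 30 mm deep in its top, on its centre line at x = -65, 0 and +65 mm. Origin at the centre of its underside.
- photometer: Bench photometer, fixed, grey and white, 225 mm deep (x) and 280 mm wide (y), front with sloping keypad facing its -x; flat rear deck 92 mm above the bench from x = -30 to +110 mm. Origin on the bench surface below the centre. The well's axis is at x = 40, y = +70 mm, the knob's axis at x = 40, y = -70 mm.
- well (a point): Centre of the floor of the well, where the seated vial's foot rests, on the well's vertical axis; axes as the photometer's. The bore is 29 mm across, 51 mm deep below the deck. Above it on the deck stands the collar.
- collar (a point): Centre of the top plane of the black collar around the well, 7 mm above the deck. The collar is 35 mm across inside, 56 mm outside. Its only gap is the groove, 13 mm wide, on the photometer's front side (-x), with a dark line on the deck before it. A tab left on top of the collar keeps the vial 6 mm too high.
- groove (a point): Middle of the collar's groove, 27 mm from the well's axis towards the photometer's -x, at the height where the tab's tip lies when the vial is seated (1 mm above the deck).
- knob_grip (a point): On the filter knob's vertical axis, at the height to grip, 17 mm above the deck. Black knob: round skirt 48 mm across, its top 7 mm above the deck; on it an upright grip bar 40 mm long, 13 mm thick, up to 26 mm above the deck. The frame turns with the knob: x along the bar to its pointer end (white line), z up.
- dial (a point): Centre of the round dial plate on the deck under the knob; axes as the photometer's. At the dark stop the knob's pointer is 36 degrees to the left (counter-clockwise from above) of +x, at a round dot. Each further stop, 24 degrees on, has a short dark tick: the third tick is 36 degrees clockwise of +x.
- filter_knob (a joint): Turn of the knob, rad, growing clockwise from above; starts at 0, the dark stop (fixed end). A spring ball clicks at 0.419 (first), 0.838, 1.257 (third), 1.676 and 2.094 (fifth, fixed end). A return spring of about 0.13 N m turns it back to 0 when released; the clicks add or take 0.06 N m: the moment is least just before a stop and jumps up as it is passed.
- blank_vial: Vial in the rack like the standard but with a plain domed cap, no tab. Origin at its foot. Leave it.
- short_vial: Shorter vial (53 mm) in the rack with a flat bare-metal cap. Origin at its foot. Leave it.
- beaker: Glass beaker, 68 mm across, 95 mm high, behind the photometer. Origin under its centre. Leave it.
- reagent_bottle: Amber bottle, 58 mm across, 125 mm high, to the right of the photometer. Origin under its centre. Leave it.
- wash_bottle: White wash bottle with a bent spout, 72 mm across, 185 mm high, to the left of the rack. Origin under its centre. Leave it.
- petri_dish: Glass dish, 90 mm across, 16 mm high, to the right of the photometer. Origin under its centre. Leave it.
- spatula: Steel laboratory spoon, 170 mm long, lying flat near the robot on the left. Origin under its middle. Leave it.
- pipette_bulb: Black rubber pipette bulb, 42 mm high, near the robot on the right. Origin under the ball. Leave it.
Things that resemble listed ones, but are neither listed nor needed, are in the scene too. Leave any pink look-alike of the standard alone.

How it is judged:
On the way, in this order (a step that is already met when the one before it is completed fails the run):
1. the standard is home in the well with its tab in the groove, and let go (horizontal distance between standard_foot and well below 0.0035 m and z of standard_foot in the frame of well between -0.003 and 0.0025 m and angle between standard_cap's own z axis and vertical below 0.07 rad and horizontal distance between standard_tab and groove below 0.006 m and contact force between the fingers and standard below 0.05 N), for 0.3 s.
2. the filter knob is held at the third stop (value of joint filter_knob between 1.127 and 1.387 rad and contact force between the fingers and filter_knob above 1 N), for 0.3 s.
At the end, for the whole second after the job is handed in: The standard stands on the floor of the well (foot within 2.5 mm of the floor and 3.5 mm of the axis, upright within 4 degrees), the tip of its tab within 6 mm of the middle of the groove; the fingers hold the filter knob (more than 1 N) and it rests within 0.13 rad of the third stop (1.257 rad) (all of step 2 and horizontal distance between standard_foot and well below 0.0035 m and z of standard_foot in the frame of well between -0.003 and 0.0025 m and angle between standard_cap's own z axis and vertical below 0.07 rad and horizontal distance between standard_tab and groove below 0.006 m and velocity of joint filter_knob between -0.1 and 0.1 rad/s); the arm keeps its last pose, push and grip.
It fails at once if the standard is dropped into the well (falls freely from more than about 8 mm) (horizontal distance between standard_foot and well below 0.02 m and contact force between the fingers and standard below 0.05 N and linear speed of standard above 0.4 m/s).
It fails at once if another vial or a bystander is knocked away (more than 30 mm) (distance of any of blank_vial, short_vial, beaker, reagent_bottle, wash_bottle, petri_dish, spatula, pipette_bulb from where it was at the start of the episode above 0.03 m).
It also fails if it takes over 72 s, if anything falls off the work surface, if the arm or the gripper's body presses on something with over 40 N, if the wrist force passes 120 N, or if a joint passes its speed limit or range.

### The arm

A 6-joint arm with a two-finger parallel gripper is mounted at the origin on the work surface. World frame = base frame: x ahead of the robot, y to its left, z up, the work surface at z = 0. Lengths are in m, angles in rad, forces in N, time in s.
With the tool pointing down it reaches from about 0.35 to 0.85 m from the base axis. Payload 8.1 kg.
Tool frame: the origin (TCP) lies at the very end of the fingers, on their centre line; the grasp point (between the pads) lies 19 mm behind it; z points along the fingers, y is the direction in which the jaws open and shut (so a half turn about z gives the same grasp; the last joint's range is limited). The gripper opens to 93 mm and grips with 3 to 60 N. Pads are 15 mm wide; open, the fingers measure 128 mm over their backs; the gripper's body (75 mm by 188 mm) begins 65 mm behind the grasp point.
Start: joints at [-1.4, 0.13, 1.488, -0, 1.523, -0.085], TCP at [0.152, -0.58, 0.219] pointing down, gripper open.
Joint ranges: [-2.96, 2.96], [-0.89, 2.26], [0.02, 2.5], [-1.34, 4.48], [0, 2.73], [-2.66, 2.66]. Speed limits (rad/s): [2.39, 2.39, 2.79, 3.14, 3.14, 3.14].

### API

Orientations are given as a rotation vector (axis times angle).
In Python, from plant import * gives the robot as it stands.
- The arm moves only by the tool apply_moves, never from a script. Its argument "commands" is one flat list of numbers, 7 for each row, row after row: the shift along the world's x, y, z in cm, then the turn, a rotation vector about the world's x, y, z in rad, then the finger opening in cm, from 0 to 9.3. A call has 1 to 8 rows; each row shifts and turns the pose as measured when the row begins; what a row does not reach is not made up. A row lasts 1/8 s, in which the tool goes at most 62.5 mm and 10.7 degrees, less where a joint would pass 70% of its speed; a pose out of reach is approached as far as the arm can. A call with a gripper value outside its range is refused whole. The fingers move at their own pace and stop on an object; "squeeze" is the grip in N (left out, the last holds). Time passes only in rows, so rows that do not move let the fingers close. It gives the time, the measured TCP pose, the force and the opening at its end, in the units of the state.
- read_state(): the state, without advancing time (a new reading comes with each control period).
- read_camera(name): name is "scene" or "top" or "wrist"; returns (picture, depth): 420x560x3 uint8, blue, green, red; 420x560 float32, m along the optical axis (not along the pixel's ray), 0 where there is no reading.
- camera_model(name): a dict with "intrinsics" (3x3 intrinsics, pixels), "R" (3x3) and "t" (3): a world point X has camera coordinates R X + t. Camera axes: x right, y down, z forward; pixel columns grow to the right and rows downward; lengths in m; the calibration is good to about 2 mm. A picture is of the moment at which its call begins: read the wrist's pose just before it. camera_model takes no time and is no camera call; for the wrist camera it gives the pose at the moment of the call.
- close_job(): hands the job in, once; it reports no verdict.
Trained networks look in the newest picture that a camera, given by its name, has taken for a name from the list of things; names that differ only in an ending like _2 or _b are one class to them, and where a whole thing is asked for, a point or a joint stands for the part that bears it (a point fixed in the world has none). Each returns a list of dicts, best first, with "conf" (0 to 1); they miss things now and then, are a little off and sometimes report something else, mostly with a low value. They report only what shows in the picture. A call takes as long as a camera call. They do not tell look-alikes from the thing itself.
- find_in(query, camera): "point" ([x, y, z] in m, in the coordinates of the camera as it stood for that picture, good to about 4 mm: the middle of the surface that is visible of it).
- cut_out(query, camera): "mask" (420x560 bool, what is visible of it).
- spot_point(query, camera): "point" ([x, y, z] in m, in the coordinates of the camera as it stood for that picture, good to about 4 mm: a listed point, or the origin of a listed thing).
The state is a dict: "t": time; "q": joint angles; "dq": joint speeds; "joint_torque": joint torques, N m; "tool_pos": TCP position; "orientation": TCP orientation; "force": force on the tool from outside, world axes, zero at the start; "wrist_torque": the same for the moment, N m; "opening": finger opening in m.
Only numpy, scipy, OpenCV 4.12 (cv2) and the standard library are available. Lean on these libraries where they do the work, as an engineer would, in place of code of your own. Each camera call takes 0.05 s, during which the arm holds its last target. There are 200 camera calls.

## Working session

There is one attempt and no reset: what is moved stays moved. The work goes in short steps, Python scripts to look and compute and a tool call to move; the robot and the scene stay as the last step left them, time stands still between calls to the robot, and variables do not carry over. Pictures are saved under pics/ and viewed, about 8 in all and at most 12, crops included, and the job is handed in when it is done.

Besides the shell and the picture viewer there is one more tool, called after "Emit:" as a command line: name --argument value ..., lists and objects as JSON in quotes. apply_moves: Moves the arm, as the interface text tells. Its arguments: {"type":"object","properties":{"commands":{"type":"array"},"squeeze":{"type":"number"}},"required":["commands"]}

```bash
mkdir -p pics; cat > h.py <<'E'
from plant import *
import numpy as np, cv2
from scipy.spatial.transform import Rotation as Ro
def w(p,m): return m["R"].T@(np.array(p)-m["t"])
def px(X,m):
    c=m["R"]@np.array(X)+m["t"]; u=m["intrinsics"]@c; return u[:2]/u[2]
def cloud(d,m):
    v,u=np.mgrid[0:420,0:560]; K=m["intrinsics"]
    P=np.stack([(u-K[0,2])/K[0,0]*d,(v-K[1,2])/K[1,1]*d,d],-1)
    return (P-m["t"])@m["R"]
E
python3 - <<'E'
from h import *
s=read_state(); print(s)
for c in("scene","top"):
    im,d=read_camera(c); m=camera_model(c); cv2.imwrite(f"pics/{c}0.png",im)
    np.savez(f"{c}0.npz",im=im,d=d)
    for q in("standard","standard_cap","standard_tab","well","collar","groove","knob_grip","dial","rack","photometer","blank_vial","short_vial"):
        for r in spot_point(q,c)[:3]:
            p=w(r["point"],m); print(c,q,round(r["conf"],2),p.round(4),px(p,m).round())
E
```

```text
{'t': 0.0, 'q': array([-1.40037407e+00,  1.31158927e-01,  1.48926833e+00,  2.33049607e-06,
        1.52302997e+00, -8.54093158e-02]), 'dq': array([-0.00072965, -0.00071613,  0.00060347,  0.00029694,  0.00203639,
        0.00075403]), 'joint_torque': array([-1.73637673e-03, -5.59832525e+01, -4.91765678e+01,  7.67202233e-02,
        3.54210497e-02, -2.12292653e-04]), 'tool_pos': array([ 0.1517486 , -0.57989531,  0.21759482]), 'orientation': array([-3.11407787e+00, -4.00526458e-01,  1.20733117e-04]), 'force': array([-0.56448434,  0.78495126, -0.30595467]), 'wrist_torque': array([-0.00017271,  0.00379795,  0.03578462]), 'opening': 0.09288325014054183}
scene standard 0.58 [5.423e-01 1.868e-01 4.000e-04] [312. 190.]
scene standard 0.56 [0.5529 0.2918 0.0122] [328. 168.]
scene standard 0.29 [0.5291 0.0546 0.09  ] [289. 198.]
scene standard_cap 0.56 [0.552  0.288  0.0738] [329. 155.]
scene standard_cap 0.56 [0.5412 0.1847 0.067 ] [312. 176.]
scene standard_tab 0.58 [0.5658 0.1848 0.0532] [319. 182.]
scene standard_tab 0.45 [0.5378 0.2675 0.0586] [322. 161.]
scene collar 0.72 [0.5535 0.0608 0
[... 1163 characters left out ...]
.83 [0.5559 0.059  0.0383] [266. 200.]
top collar 0.77 [0.5602 0.0647 0.0985] [263. 195.]
top groove 0.78 [0.5326 0.0609 0.0886] [265. 205.]
top knob_grip 0.53 [ 0.5558 -0.0767  0.1042] [312. 196.]
top dial 0.66 [ 0.5552 -0.0766  0.0913] [312. 197.]
top rack 0.82 [ 0.4902  0.3123 -0.0013] [185. 224.]
top photometer 0.66 [0.5546 0.2906 0.013 ] [192. 202.]
top photometer 0.6 [ 5.178e-01 -9.700e-03 -2.000e-04] [289. 214.]
top blank_vial 0.66 [0.4906 0.3187 0.007 ] [182. 223.]
top blank_vial 0.38 [0.5385 0.2699 0.0605] [195. 205.]
top short_vial 0.67 [0.5558 0.2912 0.0107] [191. 202.]
top short_vial 0.52 [0.4259 0.3346 0.0081] [177. 244.]
top short_vial 0.43 [ 0.5542 -0.0795  0.0921] [313. 197.]
```

```bash
ls; ls pics
```

```text
h.py
pics
scene0.npz
top0.npz
scene0.png
top0.png
```

```bash
python3 - <<'E'
import cv2,numpy as np
t=cv2.imread("pics/top0.png"); s=cv2.imread("pics/scene0.png")
a=cv2.resize(t[150:290,140:360],(800,509),interpolation=cv2.INTER_CUBIC)[:, :]
b=cv2.resize(s[110:290,230:380],(0,0),fx=1,fy=1)
a=cv2.resize(t[160:280,150:340],(760,480)); cv2.imwrite("pics/a.png",a)
E
```

```text
(no output)
```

View pics/a.png

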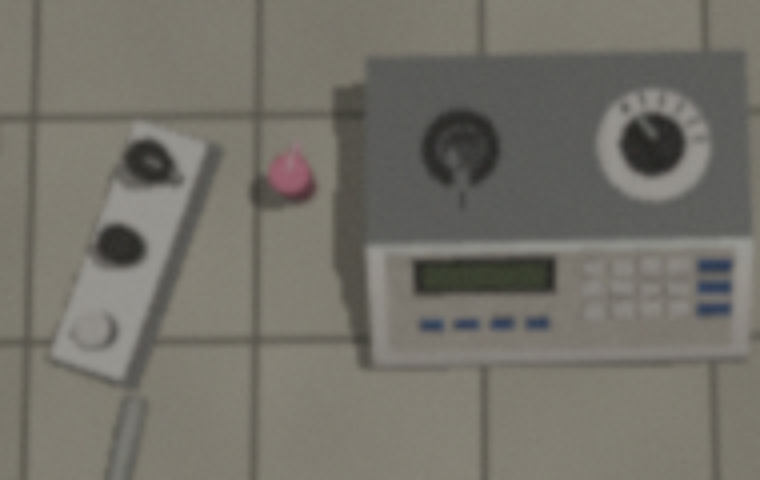

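View pics/scene0.png

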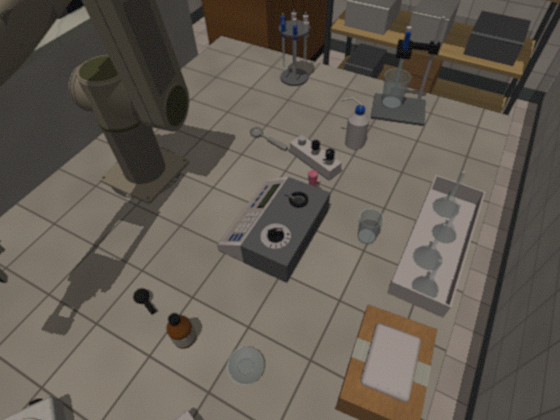

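Top crop (px in original): black cap with white line and tab at (187,200) is the standard; plain dome at (180,221) and flat metal at (173,242) are the others; the pink one at (222,204) stands on the bench and is the look-alike. The standard fits, with its tab pointing toward lower right (−x, −y). Moving there.

Emit:
apply_moves --commands '[5.5,2.5,1,0,0,0,9.3,5.5,3,1,0,0,0,9.3,5,4,1,0,0,0,9.3,4,4.5,1,0,0,0,9.3,4,4.5,1,0,0,0,9.3,3,5.2,1,0,0,0,9.3,2,5.8,1,0,0,0,9.3,1,6,1,0,0,0,9.3]'

```text
t: 2.3
tool_pos: [0.4533, -0.2218, 0.2982]
orientation: [-3.117, -0.388, -0.001]
force: [0.4, 0.3, 0.5]
opening: 0.0926
```

Emit:
apply_moves --commands '[1,6,0,0,0,0,9.3,0.5,6.2,0,0,0,0.15,8,0,6.2,0,0,0,0.15,7,0,6.2,0,0,0,0.15,6,0,6.2,0,0,0,0.15,5,0,6.2,0,0,0,0.1,4.2,0,6.2,0,0,0,0,4.2,0,3,0,0,0,0,4.2]'

```text
t: 3.3
tool_pos: [0.4669, 0.2476, 0.3011]
orientation: [2.776, 1.47, 0.012]
force: [0.7, 0.5, 0.7]
opening: 0.0422
```

```bash
cat > look.py <<'E'
from h import *
import sys
s=read_state(); R=Ro.from_rotvec(s["orientation"]).as_matrix()
print(s["t"],s["tool_pos"].round(4),"yaw",np.arctan2(R[1,0],R[0,0]).round(4),"tilt",R[:,2].round(4),"op",s["opening"].round(4),"q",s["q"].round(2))
m=camera_model("wrist"); im,d=read_camera("wrist"); print("cam",(-m["R"].T@m["t"]).round(3),m["R"][2].round(2))
n=sys.argv[1]; cv2.imwrite(f"pics/{n}.png",im); np.savez(f"{n}.npz",im=im,d=d,R=m["R"],t=m["t"],K=m["intrinsics"])
for q in sys.argv[2:]:
    for r in spot_point(q,"wrist")[:2]:
        p=w(r["point"],m); print(q,round(r["conf"],2),p.round(4),px(p,m).round())
E
python3 look.py w1 standard standard_cap standard_tab rack blank_vial well collar groove
```

```text
Traceback (most recent call last):
  File "look.py", line 4, in <module>
    print(s["t"],s["tool_pos"].round(4),"yaw",np.arctan2(R[1,0],R[0,0]).round(4),"tilt",R[:,2].round(4),"op",s["opening"].round(4),"q",s["q"].round(2))
                                                                                                             ^^^^^^^^^^^^^^^^^^
AttributeError: 'float' object has no attribute 'round'
```

```bash
python3 - <<'E'
from h import *
import numpy as np
m=camera_model("top"); z=np.load("top0.npz"); P=cloud(z["d"],m)
for q in("wash_bottle","beaker","reagent_bottle"):
    read_camera("top") if q=="wash_bottle" else 0
    for r in spot_point(q,"top")[:2]: print(q,round(r["conf"],2),w(r["point"],m).round(3))
E
```

```text
beaker 0.89 [ 0.764  0.094 -0.001]
beaker 0.73 [0.427 0.333 0.011]
reagent_bottle 0.88 [ 0.473 -0.402 -0.002]
```

```bash
sed -i 's/s\["opening"\].round(4)/round(float(s["opening"]),4)/' look.py
python3 look.py w1 standard standard_cap standard_tab rack blank_vial well collar groove
python3 - <<'E'
from h import *
m=camera_model("scene"); read_camera("scene")
for r in spot_point("wash_bottle","scene")[:2]: print(round(r["conf"],2),w(r["point"],m).round(3))
E
```

```text
3.5 [0.4675 0.2447 0.301 ] yaw 0.9723 tilt [ 0.0069  0.0025 -1.    ] op 0.0421 q [ 0.39 -0.09  1.57 -0.    1.66  0.98]
cam [0.511 0.31  0.467] [-0.15 -0.23 -0.96]
standard 0.7 [0.5527 0.2904 0.0104] [317. 100.]
standard_cap 0.94 [0.5418 0.1859 0.0665] [366. 188.]
standard_cap 0.81 [0.5558 0.2923 0.0789] [325.  95.]
standard_tab 0.88 [0.5673 0.1839 0.0556] [384. 174.]
standard_tab 0.84 [0.5356 0.2679 0.0617] [320. 127.]
rack 0.88 [0.4888 0.3134 0.0018] [261. 115.]
blank_vial 0.8 [0.4946 0.3156 0.0104] [263. 110.]
well 0.9 [0.5551 0.0632 0.0369] [421. 257.]
collar 0.86 [0.5536 0.0588 0.0975] [442. 283.]
groove 0.65 [0.5282 0.0591 0.0926] [419. 292.]
```

View pics/w1.png

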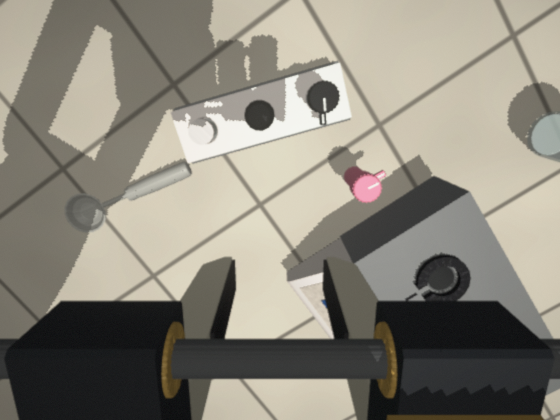

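```bash
cat > cap.py <<'E'
from h import *
import sys
def cap(n,c0,zr,rmax=.035):
    z=np.load(n+".npz"); m=dict(R=z["R"],t=z["t"],intrinsics=z["K"]); P=cloud(z["d"],m); im=z["im"]
    g=cv2.cvtColor(im,cv2.COLOR_BGR2GRAY)
    k=(P[...,2]>zr[0])&(P[...,2]<zr[1])&(np.hypot(P[...,0]-c0[0],P[...,1]-c0[1])<rmax)&(z["d"]>0)
    return P,g,k,m
if __name__=="__main__":
    n,x,y,a,b,th=sys.argv[1],*map(float,sys.argv[2:7])
    P,g,k,m=cap(n,(x,y),(a,b))
    Q=P[k]; c,r=cv2.minEnclosingCircle(Q[:,:2].astype(np.float32)*1000); print("n",k.sum(),"circ",np.round(c,1),round(r,1),"zmed",np.median(Q[:,2]),"mean",Q.mean(0))
    l=k&(g>th); L=P[l][:,:2]; print("line n",l.sum())
    if l.sum()>3:
        vx,vy,_,_=cv2.fitLine((L*1000).astype(np.float32),cv2.DIST_L2,0,.01,.01).ravel(); d=L.mean(0)-Q.mean(0)[:2]
        print("line ang",np.degrees(np.arctan2(vy,vx)),"mean",L.mean(0),"from centre",np.degrees(np.arctan2(d[1],d[0])))
    print(np.percentile(g[k],[5,50,80,95]))
E
python3 cap.py w1 .553 .292 .082 .1 110
python3 - <<'E'
from h import *
m=camera_model("scene"); C=-m["R"].T@m["t"]
for p in((355,143),(345,143),(368,143)):
    d=m["R"].T@np.linalg.inv(m["intrinsics"])@[*p,1]; print(C-d*C[2]/d[2])
E
```

```text
n 820 circ [552.1 292.5] 15.4 zmed 0.08869771034401064 mean [0.55204756 0.29276862 0.0886219 ]
line n 78
line ang 51.947033 mean [0.55358344 0.28894668] from centre -68.10683535667323
[ 61.    68.    72.   164.05]
[0.5829456  0.45914185 0.        ]
[0.55096989 0.44263743 0.        ]
[0.62445777 0.48056857 0.        ]
```

Emit:
apply_moves --commands '[2.5,0,-5,0,0,0,4.2,2.5,0,-5,0,0,0,4.2,0,0,0,0,0,0,4.2]'

```text
t: 4.42
tool_pos: [0.5195, 0.2445, 0.2004]
orientation: [2.778, 1.465, 0.018]
force: [-1.2, -0.4, -0.4]
opening: 0.0418
```

```bash
python3 look.py w2 standard_cap standard_tab; python3 cap.py w2 .552 .292 .084 .1 110
python3 -c "
import cv2;a=cv2.imread('pics/w2.png');cv2.imwrite('pics/w2c.png',cv2.resize(a[40:300,140:460],(640,520)))"
```

```text
4.425 [0.5195 0.2445 0.2004] yaw 0.9706 tilt [ 0.0107  0.0047 -0.9999] op 0.0418 q [0.35 0.06 1.6  0.   1.47 0.95]
cam [0.562 0.309 0.367] [-0.15 -0.23 -0.96]
standard_cap 0.97 [0.5415 0.1882 0.067 ] [338. 245.]
standard_cap 0.81 [0.5557 0.2933 0.0763] [282. 131.]
standard_tab 0.67 [0.568  0.1814 0.0509] [364. 228.]
standard_tab 0.57 [0.5372 0.267  0.0603] [281. 170.]
n 1364 circ [552.3 292.5] 15.4 zmed 0.08878491801282279 mean [0.55246045 0.29267878 0.08873285]
line n 83
line ang 79.95488 mean [0.54847203 0.29005226] from centre -146.63358763498587
[ 51.  55.  65. 117.]
```

View pics/w2c.png

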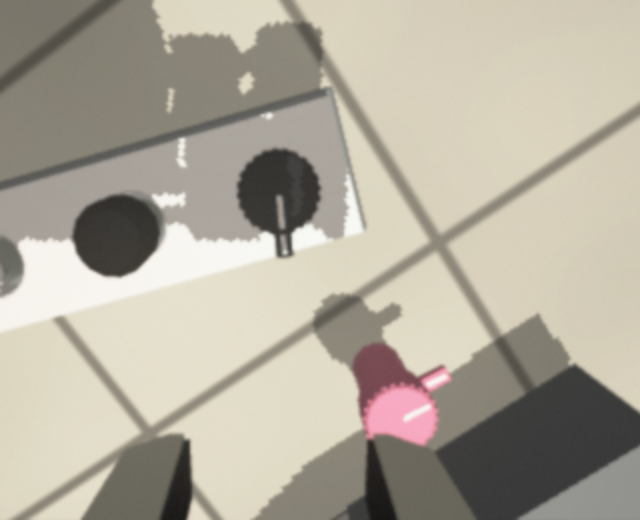

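```bash
python3 - <<'E'
from h import *
z=np.load("w2.npz"); R,t,K=z["R"],z["t"],z["K"]; C=-R.T@t
def at(p,h):
    d=R.T@np.linalg.inv(K)@[*p,1]; return C+d*(h-C[2])/d[2]
g=cv2.cvtColor(z["im"],cv2.COLOR_BGR2GRAY)
print(g[134:172,272:292:1])
a=at((279.5,138.5),.0888);b=at((282.3,153.5),.0888);c=at((282.7,167.5),.066); cen=np.array([.5523,.2926])
for n,v in(("line",(b-a)[:2]),("cen-b",b[:2]-cen),("cen-tab",c[:2]-cen)): print(n,v,np.degrees(np.arctan2(v[1],v[0])),np.hypot(*v))
E
```

```text
[[ 53  52  55  54  53  52  52  53  53  53  52  52  55  56  62  66  66  66
   59  55]
 [ 54  53  54  53  53  53  55  53  53  54  54  53  57  63  65  66  67  67
   63  58]
 [ 53  54  53  52  52  55  57  58  59  54  54  54  56  62  67  68  68  67
   66  63]
 [ 52  53  53  53  54  57  84  95  84  64  54  54  55  59  65  67  66  66
   66  64]
 [ 54  53  54  54  53  66 120 143 127  88  57  55  54  55  62  67  68  67
   62  60]
 [ 54  54  54  54  54  68 133 159 145  98  60  54  54  55  58  65  68  66
   62  54]
 [ 55  55  54  53  54  67 123 156 154 108  64  54  54  53  57  64  68  68
   63  59]
 [ 54  53  54  55  54  64 114 153 159 115  63  54  54  56  62  66  68  68
   66  61]
 [ 55  56  55  54  54  61 101 148 159 115  64  54  54  55  64  67  67  68
   63  57]
 [ 56  54  55  55  55  58  96 145 159 119  68  56  56  55  62  67  67  68
   59  55]
 [ 54  55  53  57  56  60  94 143 160 122  71  57  55  58  59  66  67  68
   60  55]
 [ 56  58  56  55  55  60  93 143 160 127  79  58  55  60  64  66  68  65
   60  56]
 [ 55  57  57  56  56  58  87 140 161 130  84  58  57  62  68  68  67  63
   57 
[... 1649 characters left out ...]
  67  93 168 211 170  98  78 136 198 217 218
  217 216]
 [248 247 247 247 245 219 137  77  80 126 148 124  94  96 146 198 216 218
  217 217]
 [246 245 242 238 234 219 165 126 119 126 128 142 151 172 196 212 217 217
  218 218]
 [236 232 229 226 223 218 205 195 193 194 193 199 202 212 216 217 218 218
  218 218]
 [225 221 221 221 220 219 218 218 217 217 217 217 217 218 218 218 218 218
  218 218]
 [220 220 220 220 221 219 219 219 220 219 220 218 219 218 219 218 218 217
  218 217]]
line [-0.00442898 -0.01008573] -113.70790022498434 0.011015344941161877
cen-b [-0.00501148 -0.01231777] -112.1389483372039 0.013298207784415721
cen-tab [-0.01225419 -0.02405292] -116.99738601306605 0.026994600158634002
```

```bash
python3 - <<'E'
from h import *
z=np.load("w2.npz"); R,t,K=z["R"],z["t"],z["K"]; C=-R.T@t
def at(p,h):
    d=R.T@np.linalg.inv(K)@[*p,1]; return C+d*(h-C[2])/d[2]
a=at((279.2,138),.0888);b=at((280.65,153),.0888);c=at((281.8,166.5),.066); cen=np.array([.5523,.2926])
for n,v in(("line",(b-a)[:2]),("cen-b",b[:2]-cen),("cen-tab",c[:2]-cen)): print(n,v,np.degrees(np.arctan2(v[1],v[0])),np.hypot(*v))
E
```

```text
line [-0.00524317 -0.0095163 ] -118.8533555071229 0.010865117706923064
cen-b [-0.00580328 -0.01133088] -117.11992181151108 0.012730545659055976
cen-tab [-0.01239489 -0.02297975] -118.34167997060693 0.026109427459211333
```

Emit:
apply_moves --commands '[1.8,2.4,-3,-0.005,0.011,0.1,4.2,1.5,2.4,-3,0,0,0,4.2,0,0,0,0,0,0,4.2]'

```text
t: 4.95
tool_pos: [0.5587, 0.2976, 0.1563]
orientation: [2.696, 1.608, 0.037]
force: [-0.9, -0.4, 0.1]
opening: 0.042
```

```bash
cat > st.py <<'E'
from h import *
s=read_state(); R=Ro.from_rotvec(s["orientation"]).as_matrix()
print(s["t"],s["tool_pos"].round(4),"yaw",np.arctan2(R[1,0],R[0,0]).round(4),"tilt",R[:,2].round(4),"op",round(float(s["opening"]),4),"F",s["force"].round(2),"M",s["wrist_torque"].round(3))
E
python3 st.py
```

```text
4.95 [0.5587 0.2976 0.1563] yaw 1.0755 tilt [ 0.0216  0.0104 -0.9997] op 0.042 F [-0.92 -0.35  0.15] M [-0.036 -0.029  0.01 ]
```

Emit:
apply_moves --commands '[-0.6,-0.5,-3,-0.01,0.022,0,4.2,0,0,0,0,0,0,4.2]'

```text
t: 5.2
tool_pos: [0.5538, 0.2931, 0.13]
orientation: [2.697, 1.609, 0.007]
force: [-1.4, -0.1, -0.2]
opening: 0.0421
```

```bash
python3 st.py
```

```text
5.2 [0.5538 0.2931 0.13  ] yaw 1.0759 tilt [ 0.0042  0.002  -1.    ] op 0.0421 F [-1.36 -0.07 -0.25] M [-0.024 -0.026  0.02 ]
```

Good; descend in smaller rows.

Emit:
apply_moves --commands '[-0.1,0,-2,-0.002,0.004,0,4.2,0,0,-1.8,0,0,0,4.2,0,0,-1.5,0,0,0,4.2,0,0,0,0,0,0,4.2]'

```text
t: 5.7
tool_pos: [0.5535, 0.2928, 0.0762]
orientation: [2.698, 1.608, 0.006]
force: [0.2, 0.1, -0.2]
opening: 0.0422
```

```bash
python3 st.py
```

```text
5.7 [0.5535 0.2928 0.0762] yaw 1.0751 tilt [ 0.0034  0.0014 -1.    ] op 0.0422 F [ 0.2   0.07 -0.23] M [-0.031 -0.051 -0.016]
```

Emit:
apply_moves --commands '[-0.1,0,-0.5,-0.001,0.003,0,4.2,0,0,0,0,0,0,4.2,0,0,0,0,0,0,2.5,0,0,0,0,0,0,2.5,0,0,0,0,0,0,2.5,0,0,0,0,0,0,2.5]' --squeeze 15

```text
t: 6.45
tool_pos: [0.5537, 0.2934, 0.0727]
orientation: [2.698, 1.609, 0.005]
force: [-0.1, -0.1, -0.7]
opening: 0.0292
```

```bash
python3 st.py
```

```text
6.45 [0.5537 0.2934 0.0727] yaw 1.0751 tilt [ 0.0028  0.0014 -1.    ] op 0.0292 F [-0.07 -0.1  -0.68] M [ 0.001  0.021 -0.014]
```

Emit:
apply_moves --commands '[0,0,2,0,0,0,2.5,0,0,3,0,0,0,2.5,0,0,4,0,0,0,2.5,0,0,4,0,0,0,2.5,0,0,2,0,0,0,2.5,0,0,0,0,0,0,2.5]' --squeeze 25

```text
t: 7.2
tool_pos: [0.5536, 0.2933, 0.2354]
orientation: [2.698, 1.608, 0.013]
force: [0.5, -0.2, -0.6]
opening: 0.029
```

```bash
python3 look.py w3 well collar groove knob_grip dial standard_cap standard_tab
```

```text
7.2 [0.5536 0.2933 0.2354] yaw 1.0752 tilt [ 0.0078  0.0036 -1.    ] op 0.029 q [0.41 0.19 1.4  0.   1.55 0.9 ]
cam [0.59  0.362 0.402] [-0.13 -0.24 -0.96]
knob_grip 0.62 [0.5354 0.2666 0.2254] [273. 322.]
dial 0.44 [0.428  0.3343 0.0138] [156. 207.]
standard_cap 0.94 [0.5542 0.2925 0.2415] [282. 281.]
standard_tab 0.81 [0.536  0.2676 0.2254] [273. 320.]
```

Emit:
apply_moves --commands '[-1,-2.5,0,0,0,-0.13,2.5,-1,-4,0,0,0,-0.14,2.5,-1,-4,0,0,0,-0.14,2.5,-1,-4,0,0,0,-0.14,2.5,-1,-4,0,0,0,-0.14,2.5,-1,-4,0,0,0,-0.14,2.5,-1,-2,0,0,0,-0.1,2.5,0,0,0,0,0,0,2.5]'

```text
t: 8.6
tool_pos: [0.4766, 0.0406, 0.2247]
orientation: [-3.135, -0.182, 0.009]
force: [0.2, 1.3, -0.1]
opening: 0.0289
```

```bash
python3 look.py w4 well collar groove knob_grip dial photometer standard_cap standard_tab
```

```text
8.6 [0.4766 0.0406 0.2247] yaw 0.1162 tilt [-0.006  0.001 -1.   ] op 0.0289 q [-0.02 -0.2   1.8   0.    1.55  1.43]
cam [0.556 0.05  0.39 ] [-0.29 -0.03 -0.96]
well 0.61 [0.5574 0.0606 0.0392] [268.  98.]
well 0.28 [0.5523 0.0622 0.0965] [263. 104.]
collar 0.98 [0.5534 0.0566 0.0989] [271. 104.]
collar 0.55 [ 0.2965  0.3303 -0.    ] [ 15. 303.]
groove 0.57 [0.5333 0.0609 0.0911] [262. 130.]
dial 0.78 [ 0.5567 -0.0809  0.0922] [449. 120.]
photometer 0.61 [ 0.5172 -0.0109 -0.0038] [334. 147.]
standard_cap 0.95 [0.5441 0.1886 0.0654] [111.  96.]
standard_cap 0.67 [0.4778 0.0431 0.2293] [275. 276.]
standard_tab 0.97 [0.571  0.1836 0.051 ] [124.  63.]
standard_tab 0.69 [0.4464 0.0354 0.2149] [283. 319.]
```

View pics/w4.png

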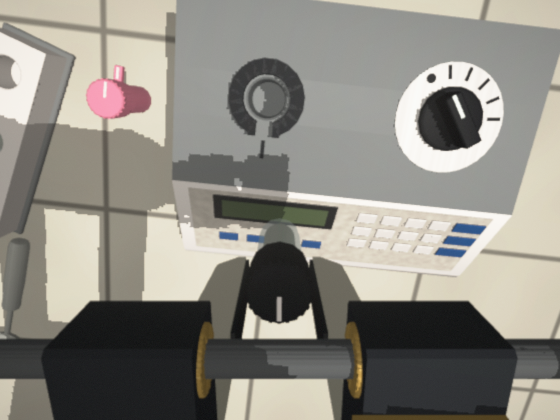

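```bash
cat > meas.py <<'E'
from h import *
import sys
z=np.load(sys.argv[1]+".npz"); m=dict(R=z["R"],t=z["t"],intrinsics=z["K"]); P=cloud(z["d"],m); C=-z["R"].T@z["t"]
g=cv2.cvtColor(z["im"],cv2.COLOR_BGR2GRAY)
# re-project every pixel ray onto a plane -> rectified view
def at(p,h):
    p=np.atleast_2d(p); d=np.c_[p,np.ones(len(p))]@np.linalg.inv(z["K"]).T@z["R"]; return C+d*((h-C[2])/d[:,2:3])
v,u=np.mgrid[0:420,0:560]; uv=np.c_[u.ravel(),v.ravel()]
X=at(uv,.099)[:,:2].reshape(420,560,2); D=at(uv,.092)[:,:2].reshape(420,560,2)
deck=P[(np.abs(P[...,2]-.092)<.012)&(np.abs(P[...,0]-.60)<.03)&(np.abs(P[...,1]+.01)<.04)]
print("deck z",np.median(deck[:,2]))
# collar: dark pixels near
k=((g<62)&(np.hypot(X[...,0]-.556,X[...,1]-.06)<.042)).astype(np.uint8)
n,l,s,c=cv2.connectedComponentsWithStats(k); i=1+s[1:,4].argmax()
pts=X[l==i]; (cx,cy),r=cv2.minEnclosingCircle((pts*1000).astype(np.float32)); print("collar encl",cx,cy,r,len(pts))
o,_=cv2.findContours((l==i).astype(np.uint8),cv2.RETR_EXTERNAL,cv2.CHAIN_APPROX_NONE)
e=at(o[0][:,0,:].astype(float),.099)[:,:2]*1000
from scipy.optimize import least_squares
f=least_squares(lambda q:np.hypot(e[:,0]-q[0],e[:,1]-q[1])-28,[cx,cy],loss="soft_l1",f_scale=.5); print("collar fit r=28",f.x,np.median(abs(f.fun)))
c0=f.x/1000
# groove: angular profile at r 20..26 mm at collar top
a=np.arange(130,231,4)
for aa in a:
    rr=[.021,.023,.025]; pr=[px([c0[0]+q*np.cos(np.radians(aa)),c0[1]+q*np.sin(np.radians(aa)),.098],m).round().astype(int) for q in rr]
    print(aa,int(np.mean([g[q[1],q[0]] for q in pr])),end="; ")
# dial plate: white
k=((g>150)&(np.hypot(D[...,0]-.556,D[...,1]+.078)<.05)).astype(np.uint8); o,_=cv2.findContours(k,cv2.RETR_EXTERNAL,cv2.CHAIN_APPROX_NONE); o=max(o,key=len)
e=at(o[:,0,:].astype(float),.0925)[:,:2]*1000
f2=least_squares(lambda q:np.hypot(e[:,0]-q[0],e[:,1]-q[1])-q[2],[556,-78,40],loss="soft_l1",f_scale=.5); print("\ndial",f2.x,np.median(abs(f2.fun)))
d=c0*1000-f2.x[:2]; print("yaw from well-dial",np.degrees(np.arctan2(-d[0],d[1])),"dist",np.hypot(*d))
E
python3 meas.py w4
```

```text
deck z 0.09181604420812357
collar encl 536.8515625 75.01776885986328 9.843432426452637 205
collar fit r=28 [516.94875347  91.72918285] 2.8260909308801985
130 96; 134 95; 138 95; 142 95; 146 95; 150 94; 154 95; 158 94; 162 94; 166 94; 170 94; 174 94; 178 95; 182 94; 186 93; 190 94; 194 94; 198 93; 202 94; 206 94; 210 94; 214 93; 218 93; 222 94; 226 93; 230 93; 
dial [555.4664983  -77.57182091  49.24482515] 0.4454160782614949
yaw from well-dial 12.817216048065799 dist 173.62732084243586
```

```bash
python3 - <<'E'
from h import *
z=np.load("w4.npz");g=cv2.cvtColor(z["im"],cv2.COLOR_BGR2GRAY)
print(g[98,222:312:3],g[60:170:4,264]); print(g[120,385:515:4])
m=dict(R=z["R"],t=z["t"],intrinsics=z["K"]);P=cloud(z["d"],m);print(P[98,222:312:6,2].round(3)); print(P[60:170:8,264,2].round(3)); print(px([.556,.06,.099],m),px([.556,-.078,.0925],m))
E
```

```text
[156 155  86  59  58  60  63  87 136  82 119 158 159 158 130  99  98  99
  99  98  98  89 112  60  61  63  61  66 159 161] [ 70  71  67  71 143  67  99  99 126 126 155 102  99  97  71 140 153 153
 154 152 122 110 125 133  88  95  94  94]
[162 161 159 247 246 249 250 249 119  51  61  60  59  38  36  29  27  30
  54  56  51  52  42  46  66 243 116 117 115 238 154 154 152]
[0.092 0.097 0.098 0.1   0.09  0.041 0.041 0.041 0.041 0.04  0.042 0.093
 0.098 0.098 0.092]
[0.099 0.1   0.091 0.043 0.042 0.039 0.041 0.061 0.091 0.093 0.093 0.091
 0.092 0.093]
[266.26034661  99.31560974] [445.58799326 120.86715813]
```

```bash
sed -i 's/(g<62)&/(g<105)\&(P[...,2]>.088)\&/; s/(g>150)/(g>200)/; s/.021,.023,.025/.0195,.021,.023,.025/' meas.py
python3 meas.py w4
```

```text
deck z 0.09181604420812357
collar encl 555.7636108398438 60.54103088378906 28.917678833007812 3004
collar fit r=28 [556.38469056  60.56917   ] 0.59201388075072
130 58; 134 61; 138 67; 142 62; 146 59; 150 60; 154 59; 158 61; 162 61; 166 110; 170 152; 174 153; 178 153; 182 153; 186 153; 190 130; 194 102; 198 83; 202 65; 206 68; 210 68; 214 63; 218 62; 222 67; 226 68; 230 62; 
dial [557.75114307 -79.89383609  40.70590982] 0.17141453894899428
yaw from well-dial 0.5573673430742639 dist 140.46965249245793
```

```bash
cat > held.py <<'E'
from h import *
import sys
from scipy.optimize import least_squares
n=sys.argv[1]; tx,ty,tz=map(float,sys.argv[2:5])
z=np.load(n+".npz"); m=dict(R=z["R"],t=z["t"],intrinsics=z["K"]); P=cloud(z["d"],m); C=-z["R"].T@z["t"]; g=cv2.cvtColor(z["im"],cv2.COLOR_BGR2GRAY)
h=tz+.0163
def at(p,h):
    p=np.atleast_2d(p); d=np.c_[p,np.ones(len(p))]@np.linalg.inv(z["K"]).T@z["R"]; return C+d*((h-C[2])/d[:,2:3])
k=(abs(P[...,2]-h)<.005)&(np.hypot(P[...,0]-tx,P[...,1]-ty)<.0165)
print("n",k.sum(),"top z",np.median(P[k][:,2]),"expected",h)
k=k.astype(np.uint8)
u=np.argwhere(k>0); print("rows",u[:,0].min(),u[:,0].max(),"cols",u[:,1].min(),u[:,1].max())
v,uu=np.mgrid[0:420,0:560]; X=at(np.c_[uu.ravel(),v.ravel()],h)[:,:2].reshape(420,560,2)
k2=k>0; xs=X[k2]*1000
c,r=cv2.minEnclosingCircle(xs.astype(np.float32)); print("circ",c,r)
lo=k2&(g>95); L=X[lo]*1000; print("line px",lo.sum(),np.argwhere(lo)[:,::-1].mean(0) if lo.sum() else "",np.percentile(g[k2],[5,50,90,98]))
if lo.sum()>5:
    f=cv2.fitLine(L.astype(np.float32),cv2.DIST_L2,0,.01,.01).ravel(); print("angle",np.degrees(np.arctan2(f[1],f[0])),f[2:])
E
python3 held.py w4 .4766 .0406 .2247
```

```text
n 3564 top z 0.24145628653764842 expected 0.24100000000000002
rows 257 323 cols 245 314
circ (477.2221984863281, 40.95936965942383) 17.087007522583008
line px 143 [279.44055944 309.32167832] [ 25.  29.  34. 155.]
angle -78.47863 [467.18097   39.739918]
```

```bash
cat >> held.py <<'E'
for tol in(.0015,.0025):
    k=(abs(P[...,2]-np.median(P[k2][:,2]))<tol)&(np.hypot(P[...,0]-tx,P[...,1]-ty)<.025)&(g<250)
    s=[]
    q=P[k]; ce=np.array([tx,ty])
    y0=np.abs(q[:,1]-ty)<.004; s=q[y0][:,0]; print("x extent",np.percentile(s,[0.5,99.5])*1000,"mid",np.percentile(s,[.5,99.5]).mean()*1000)
    x0=np.abs(q[:,0]-tx)<.004; s=q[x0][:,1]; print("y extent",np.percentile(s,[0.5,99.5])*1000)
E
python3 held.py w4 .4766 .0406 .2247|tail -4
```

```text
x extent [460.40854554 489.95783868] mid 475.18319210787973
y extent [26.64414473 55.54643021]
x extent [460.22831035 490.23778142] mid 475.23304588331956
y extent [26.64379683 55.98746899]
```

Emit:
apply_moves --commands '[2,0.5,0,-0.001,-0.006,-0.05,2.5,3,0.7,0,0,0,-0.056,2.5,2,0.5,0,0,0,0,2.5,0,0,0,0,0,0,2.5]'

```text
t: 9.55
tool_pos: [0.5493, 0.0611, 0.2248]
orientation: [-3.141, -0.021, -0.001]
force: [0.1, 0.4, -0.3]
opening: 0.0287
```

```bash
python3 st.py
```

```text
9.55 [0.5493 0.0611 0.2248] yaw 0.0133 tilt [ 6.e-04  2.e-04 -1.e+00] op 0.0287 F [ 0.12  0.36 -0.29] M [ 0.057  0.033 -0.007]
```

Emit:
apply_moves --commands '[0.8,-0.1,-2,0,0,0,2.5,0,0,-1.5,0,0,0,2.5,0,0,0,0,0,0,2.5,0,0,0,0,0,0,2.5]'

```text
t: 10.05
tool_pos: [0.5553, 0.0598, 0.1858]
orientation: [-3.141, -0.022, 0.004]
force: [0.3, 0.3, -0.3]
opening: 0.0287
```

```bash
python3 st.py
```

```text
10.05 [0.5553 0.0598 0.1858] yaw 0.0139 tilt [-0.0028  0.     -1.    ] op 0.0287 F [ 0.29  0.3  -0.33] M [-0.003 -0.005  0.016]
```

Emit:
apply_moves --commands '[0.25,0,-0.8,0,-0.003,0,2.5,0,0,0,0,0,0,2.5]'

```text
t: 10.3
tool_pos: [0.5581, 0.0597, 0.178]
orientation: [3.142, 0.022, 0.003]
force: [-0.1, 1.0, 0.3]
opening: 0.0286
```

```bash
python3 look.py w5; python3 st.py; python3 -c "
import cv2;a=cv2.imread('pics/w5.png');cv2.imwrite('pics/w5c.png',cv2.resize(a[180:390,140:420],(800,600)))"
```

```text
10.3 [0.5581 0.0597 0.178 ] yaw 0.0138 tilt [ 0.0018 -0.     -1.    ] op 0.0286 q [ 0.02  0.05  1.65 -0.    1.44  1.57]
cam [0.636 0.061 0.344] [-0.28 -0.   -0.96]
10.35 [0.5584 0.0597 0.1786] yaw 0.0138 tilt [ 0.0024  0.     -1.    ] op 0.0286 F [ 0.2   0.31 -0.24] M [ 0.027 -0.017 -0.008]
```

View pics/w5c.png

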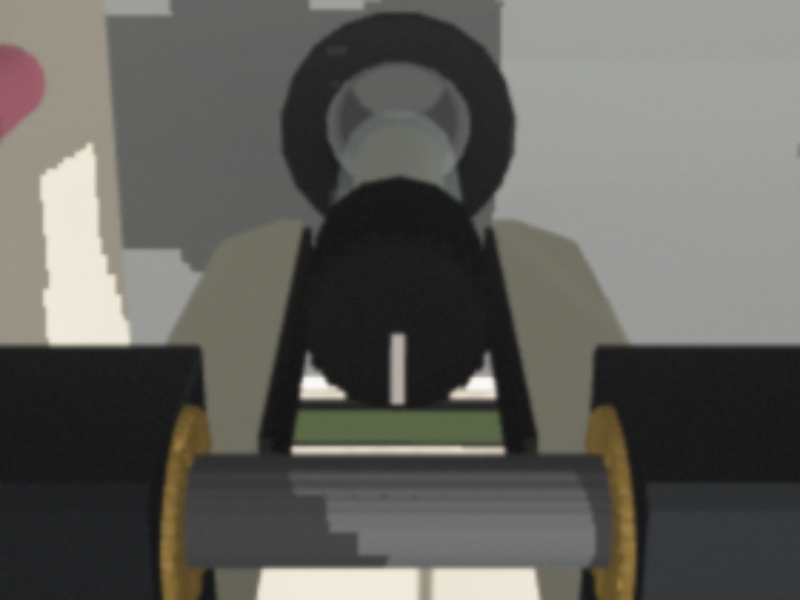

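```bash
python3 - <<'E'
from h import *
from scipy.optimize import least_squares
z=np.load("w5.npz"); m=dict(R=z["R"],t=z["t"],intrinsics=z["K"]); C=-z["R"].T@z["t"]; g=cv2.cvtColor(z["im"],cv2.COLOR_BGR2GRAY); P=cloud(z["d"],m)
def at(p,h):
    p=np.atleast_2d(p); d=np.c_[p,np.ones(len(p))]@np.linalg.inv(z["K"]).T@z["R"]; return C+d*((h-C[2])/d[:,2:3])
e=[]
for a in range(-60,61,4):
    r=np.arange(.022,.036,.0002); q=np.array([px([.5564+s*np.cos(np.radians(a)),.0606+s*np.sin(np.radians(a)),.099],m) for s in r]).astype(np.float32)
    v=cv2.remap(cv2.GaussianBlur(g,(3,3),0),q[None,:,0],q[None,:,1],cv2.INTER_LINEAR)[0].astype(float); i=np.gradient(v).argmax(); e.append(at(q[i],.099)[0,:2]*1000)
e=np.array(e); f=least_squares(lambda q:np.hypot(e[:,0]-q[0],e[:,1]-q[1])-28,[556,60],loss="soft_l1",f_scale=.3); print(f.x,f.fun.round(1))
E
python3 held.py w5 .5583 .0597 .1783
```

```text
[557.92998228  60.23380541] [-0.3 -0.3 -0.  -0.1  0.1 -0.2 -0.4 -0.1  0.1  0.3  0.   0.   0.2  0.2
  5.   0.1 -0.3 -0.1  0.2  0.   0.1  0.2  0.  -0.3 -0.2 -0.1 -0.  -0.3
 -0.   0.1 -0.4]
n 3548 top z 0.19473991270114077 expected 0.1946
rows 257 322 cols 245 315
circ (558.3807373046875, 60.077003479003906) 17.17336654663086
line px 131 [279.54198473 308.91603053] [ 24.    27.    30.   150.06]
angle -11.048908 [548.9197    59.788326]
x extent [542.03736958 571.34596536] mid 556.6916674703484
y extent [46.04894336 74.71708506]
x extent [541.79943977 571.62705674] mid 556.7132482552961
y extent [46.02553792 74.73201236]
```

Emit:
apply_moves --commands '[0.1,0,-1,0,0,0,2.5,0,0,-1,0,0,0,2.5,0,0,-0.5,0,0,0,2.5,0,0,0,0,0,0,2.5]'

```text
t: 10.85
tool_pos: [0.5594, 0.0597, 0.1518]
orientation: [3.141, 0.022, 0.004]
force: [-0.6, 0.5, 0.1]
opening: 0.0292
```

```bash
python3 st.py
```

```text
10.85 [0.5594 0.0597 0.1518] yaw 0.0139 tilt [ 0.0025 -0.     -1.    ] op 0.0292 F [-0.57  0.45  0.09] M [0.011 0.059 0.022]
```

Foot has entered the bore (3 mm below the deck) with no contact force. Continue down.

Emit:
apply_moves --commands '[-0.05,0,-0.8,0,0,0,2.5,0,0,-0.8,0,0,0,2.5,0,0,-0.8,0,0,0,2.5,0,0,0,0,0,0,2.5]'

```text
t: 11.35
tool_pos: [0.5588, 0.0597, 0.126]
orientation: [-3.141, -0.022, -0.004]
force: [0.5, -0.0, 0.3]
opening: 0.0289
```

```bash
python3 st.py
```

```text
11.35 [0.5588 0.0597 0.126 ] yaw 0.0139 tilt [ 0.0024  0.     -1.    ] op 0.0289 F [ 0.5  -0.01  0.27] M [ 0.083  0.029 -0.   ]
```

Emit:
apply_moves --commands '[0,0,-0.7,0,0,0,2.5,0,0,-0.6,0,0,0,2.5,0,0,-0.3,0,0,0,2.5,0,0,-0.2,0,0,0,2.5,0,0,0,0,0,0,2.5]'

```text
t: 11.98
tool_pos: [0.5591, 0.0597, 0.1071]
orientation: [-3.142, -0.022, -0.005]
force: [-0.5, -0.4, 0.4]
opening: 0.0287
```

```bash
python3 st.py
```

```text
11.975 [0.5591 0.0597 0.1071] yaw 0.0139 tilt [ 0.0029  0.     -1.    ] op 0.0287 F [-0.46 -0.4   0.43] M [0.024 0.006 0.004]
```

Emit:
apply_moves --commands '[0,0,-0.15,0,0,0,2.5,0,0,-0.15,0,0,0,2.5,0,0,-0.1,0,0,0,2.5,0,0,0,0,0,0,2.5]'

```text
t: 12.48
tool_pos: [0.5594, 0.0597, 0.1033]
orientation: [-3.141, -0.022, -0.006]
force: [0.3, -0.6, -0.5]
opening: 0.0284
```

```bash
python3 st.py
```

```text
12.475 [0.5594 0.0597 0.1033] yaw 0.0139 tilt [ 0.0038  0.     -1.    ] op 0.0284 F [ 0.29 -0.58 -0.46] M [-0.039  0.081  0.016]
```

Emit:
apply_moves --commands '[0,0,-0.1,0,0,0,2.5,0,0,-0.1,0,0,0,2.5,0,0,0,0,0,0,2.5]'

```text
t: 12.85
tool_pos: [0.5604, 0.0598, 0.1031]
orientation: [-3.141, -0.022, -0.01]
force: [-2.1, -0.6, -0.2]
opening: 0.029
```

```bash
python3 st.py
```

```text
12.85 [0.5604 0.0598 0.1031] yaw 0.0139 tilt [ 6.1e-03  1.0e-04 -1.0e+00] op 0.029 F [-2.12 -0.6  -0.17] M [ 0.038  0.231 -0.029]
```

Emit:
apply_moves --commands '[-0.05,0,0,0,-0.004,0,3.2,0,0,0,0,0,0,3.6,0,0,0,0,0,0,4.2,0,0,0,0,0,0,4.2,0,0,0,0,0,0,4.2]'

```text
t: 13.48
tool_pos: [0.5599, 0.0598, 0.1028]
orientation: [-3.141, -0.022, -0.016]
force: [0.2, -0.3, -1.0]
opening: 0.0418
```

Emit:
apply_moves --commands '[0,0,0.8,0,0,0,4.2,0,0,2,0,0,0,4.2,0,0,4,0,0,0,4.2,-4,-2,3,0,0,0,4.2,-4,-3,2,0,0,0,4.2,0,0,0,0,0,0,4.2]'

```text
t: 14.22
tool_pos: [0.4778, 0.0086, 0.2268]
orientation: [3.14, 0.023, 0.019]
force: [1.1, 0.1, 0.3]
opening: 0.0424
```

```bash
python3 look.py w6 standard_cap standard_tab collar groove knob_grip dial
python3 -c "
import cv2;a=cv2.imread('pics/w6.png');cv2.imwrite('pics/w6c.png',cv2.resize(a[0:280,140:560],(800,533)))"
```

```text
14.225 [0.4778 0.0086 0.2268] yaw 0.0149 tilt [ 1.190e-02 -9.000e-04 -9.999e-01] op 0.0424 q [-0.09 -0.22  1.82  0.    1.54  1.47]
cam [0.555 0.01  0.394] [-0.27 -0.   -0.96]
standard_cap 0.82 [0.5606 0.0607 0.1076] [209.  99.]
standard_cap 0.81 [0.5444 0.1887 0.0659] [ 67. 118.]
standard_tab 0.85 [0.5684 0.1832 0.0525] [78. 89.]
standard_tab 0.78 [0.5286 0.0581 0.0935] [217. 142.]
groove 0.77 [0.5327 0.0583 0.0953] [217. 137.]
groove 0.33 [ 0.5577 -0.0797  0.0956] [397. 106.]
knob_grip 0.57 [ 0.5583 -0.081   0.1102] [405. 105.]
knob_grip 0.29 [0.5569 0.0597 0.0432] [223. 105.]
dial 0.98 [ 0.5573 -0.0784  0.0952] [395. 106.]
```

View pics/w6c.png

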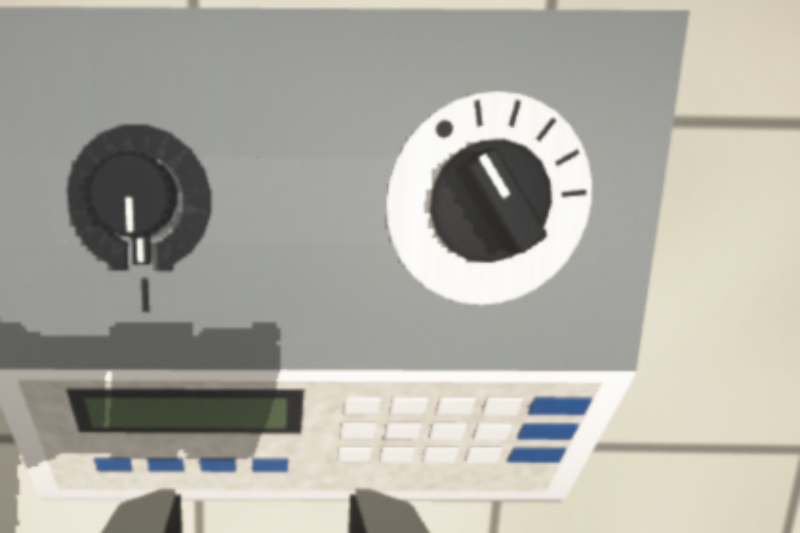

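The tab sits in the groove (crop (140,245)), with the dark deck line straight before it. The knob pointer is at the dot (dark stop). I'll check the seating height and the knob's pose.

```bash
python3 - <<'E'
from h import *
z=np.load("w6.npz"); m=dict(R=z["R"],t=z["t"],intrinsics=z["K"]); P=cloud(z["d"],m)
k=np.hypot(P[...,0]-.557,P[...,1]-.06)<.011; print("cap top z",np.median(P[k][:,2]),"deck",np.median(P[(abs(P[...,0]-.6)<.02)&(abs(P[...,1]+.01)<.02)][:,2]))
k=(np.hypot(P[...,0]-.557,P[...,1]-.06)<.02)&(P[...,2]>.117); print("cap c",cv2.minEnclosingCircle((P[k][:,:2]*1000).astype(np.float32)))
k=(np.hypot(P[...,0]-.557,P[...,1]+.079)<.03)&(P[...,2]>.114); Q=(P[k][:,:2]*1000).astype(np.float32); r=cv2.minAreaRect(Q); print("bar",len(Q),r,np.median(P[k][:,2]))
b=cv2.boxPoints(r); e=[b[1]-b[0],b[2]-b[1]]; e=max(e,key=np.linalg.norm); print(np.degrees(np.arctan2(e[1],e[0])),Q.mean(0))
E
python3 meas.py w6|tail -2
```

```text
cap top z 0.119910618068527 deck 0.09184636418327427
cap c ((558.632568359375, 60.38512420654297), 15.47610855102539)
bar 1107 ((557.939697265625, -79.38284301757812), (40.17415237426758, 13.343425750732422), 36.82517623901367) 0.11764909436639318
36.82521 [558.2852  -78.58609]
dial [557.82810593 -79.94828389  40.89039372] 0.15541823800536037
yaw from well-dial 0.44479571688692604 dist 139.96012960122638
```

Emit:
apply_moves --commands '[1.5,-2,0,0.001,0.012,0.15,4.2,2,-2.3,-1,0,0,0.16,4.2,2,-2.3,-1,0,0,0.16,4.2,1.5,-1.5,-1,0,0,0.15,4.2,0,0,0,0,0,0,4.2]'

```text
t: 15.2
tool_pos: [0.5501, -0.0703, 0.1873]
orientation: [-2.969, -1.016, 0.022]
force: [-0.1, -0.0, -0.6]
opening: 0.0417
```

```bash
python3 st.py
```

```text
15.2 [ 0.5501 -0.0703  0.1873] yaw 0.6598 tilt [-0.0142 -0.0011 -0.9999] op 0.0417 F [-0.12 -0.03 -0.59] M [ 0.014 -0.038  0.011]
```

Emit:
apply_moves --commands '[0.8,-0.9,-2,0.001,-0.014,-0.02,4.2,0,0,-1.5,0,0,0,4.2,0,0,0,0,0,0,4.2]'

```text
t: 15.58
tool_pos: [0.5574, -0.077, 0.1509]
orientation: [-2.983, -0.977, 0.003]
force: [0.7, 0.2, -0.4]
opening: 0.0422
```

```bash
python3 st.py
```

```text
15.575 [ 0.5574 -0.077   0.1509] yaw 0.6331 tilt [-0.0025  0.0014 -1.    ] op 0.0422 F [ 0.69  0.21 -0.37] M [-0.051 -0.056  0.023]
```

Emit:
apply_moves --commands '[0.1,-0.3,-2,-0.001,-0.003,0.005,4.2,0,0,-1.5,0,0,0,4.2,0,0,-0.7,0,0,0,4.2,0,0,0,0,0,0,4.2]'

```text
t: 16.08
tool_pos: [0.5592, -0.0783, 0.1105]
orientation: [2.982, 0.985, 0.005]
force: [0.2, 0.3, -0.7]
opening: 0.0422
```

```bash
python3 st.py
```

```text
16.075 [ 0.5592 -0.0783  0.1105] yaw 0.6377 tilt [ 3.2e-03  2.0e-04 -1.0e+00] op 0.0422 F [ 0.24  0.35 -0.68] M [-0.074 -0.037 -0.008]
```

Emit:
apply_moves --commands '[-0.07,-0.15,-0.6,0,0.003,0,4.2,0,0,0,0,0,0,4.2,0,0,0,0,0,0,1,0,0,0,0,0,0,1,0,0,0,0,0,0,1,0,0,0,0,0,0,1]' --squeeze 20

```text
t: 16.82
tool_pos: [0.5593, -0.0796, 0.1062]
orientation: [2.983, 0.985, 0.003]
force: [-2.8, 1.9, 2.3]
opening: 0.0126
```

```bash
python3 st.py
```

```text
16.825 [ 0.5593 -0.0796  0.1062] yaw 0.6376 tilt [ 1.9e-03  4.0e-04 -1.0e+00] op 0.0126 F [-2.82  1.87  2.29] M [0.569 0.388 0.031]
```

Emit:
apply_moves --commands '[0,0,0,0,0,0,1,0,0,0,0,0,-0.1,1,0,0,0,0,0,-0.1,1,0,0,0,0,0,-0.1,1,0,0,0,0,0,0,1]' --squeeze 45

```text
t: 17.45
tool_pos: [0.5595, -0.08, 0.1062]
orientation: [3.097, 0.516, 0.003]
force: [-0.4, 1.2, 1.0]
opening: 0.0124
```

```bash
python3 st.py
```

```text
17.45 [ 0.5595 -0.08    0.1062] yaw 0.3304 tilt [ 0.0024 -0.0012 -1.    ] op 0.0124 F [-0.43  1.2   1.02] M [0.175 0.103 0.028]
```

Emit:
apply_moves --commands '[0,0,0,0,0,-0.06,1,0,0,0,0,0,0,1]'

```text
t: 17.7
tool_pos: [0.5595, -0.0801, 0.1062]
orientation: [3.11, 0.429, 0.003]
force: [-1.0, 0.8, 0.9]
opening: 0.0128
```

```bash
python3 st.py
```

```text
17.7 [ 0.5595 -0.0801  0.1062] yaw 0.2743 tilt [ 0.0024 -0.0015 -1.    ] op 0.0128 F [-1.01  0.79  0.9 ] M [0.204 0.134 0.079]
```

Emit:
apply_moves --commands '[0,0,0,0,0,-0.1,1,0,0,0,0,0,0,1]'

```text
t: 17.95
tool_pos: [0.5595, -0.0802, 0.1062]
orientation: [3.127, 0.28, 0.003]
force: [-1.1, 0.3, 0.8]
opening: 0.0123
```

```bash
python3 st.py
```

```text
17.95 [ 0.5595 -0.0802  0.1062] yaw 0.1788 tilt [ 0.0022 -0.002  -1.    ] op 0.0123 F [-1.15  0.3   0.81] M [0.137 0.173 0.229]
```

Emit:
apply_moves --commands '[0,0,0,0,0,-0.1,1,0,0,0,0,0,0,1]'

```text
t: 18.2
tool_pos: [0.5596, -0.0803, 0.1062]
orientation: [3.136, 0.134, 0.003]
force: [-0.3, 1.4, 0.5]
opening: 0.0123
```

```bash
python3 look.py w7; python3 st.py
```

```text
18.2 [ 0.5596 -0.0803  0.1062] yaw 0.0852 tilt [ 0.0021 -0.0025 -1.    ] op 0.0123 q [-0.23  0.12  1.71 -0.    1.31  1.25]
cam [ 0.638 -0.073  0.272] [-0.28 -0.02 -0.96]
18.25 [ 0.5596 -0.0803  0.1062] yaw 0.0862 tilt [ 0.0021 -0.0024 -1.    ] op 0.0124 F [-0.18  0.11 -0.16] M [0.064 0.187 0.159]
```

View pics/w7.png

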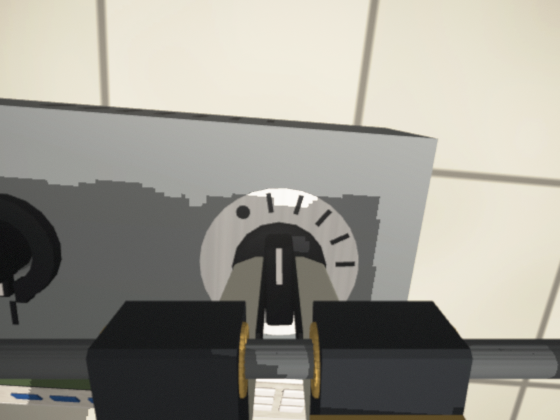

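The first click was felt: the moment rose from 0.08 to 0.23 N·m between yaw 0.27 and 0.18. The knob turns with the tool, its pointer now between the first and second ticks. Continuing in steps.

Emit:
apply_moves --commands '[0,0,0,0,0,-0.1,1,0,0,0,0,0,-0.1,1,0,0,0,0,0,0,1]'

```text
t: 18.62
tool_pos: [0.5596, -0.0806, 0.1062]
orientation: [3.134, -0.168, 0.003]
force: [-0.5, 0.7, 1.0]
opening: 0.0126
```

```bash
python3 st.py
```

```text
18.625 [ 0.5596 -0.0806  0.1062] yaw -0.1069 tilt [ 0.0016 -0.0032 -1.    ] op 0.0126 F [-0.46  0.66  0.99] M [0.179 0.127 0.059]
```

Emit:
apply_moves --commands '[0,0,0,0,0,-0.07,1,0,0,0,0,0,-0.1,1,0,0,0,0,0,0,1]'

```text
t: 19.0
tool_pos: [0.5595, -0.0808, 0.1062]
orientation: [3.11, -0.417, 0.002]
force: [-1.0, 0.0, 0.8]
opening: 0.0125
```

```bash
python3 st.py
```

```text
19.0 [ 0.5595 -0.0808  0.1062] yaw -0.2663 tilt [ 9.0e-04 -3.8e-03 -1.0e+00] op 0.0125 F [-0.95  0.01  0.78] M [0.18  0.079 0.173]
```

Emit:
apply_moves --commands '[0,0,0,0,0,-0.1,1,0,0,0,0,0,-0.08,1,0,0,0,0,0,0,1]'

```text
t: 19.38
tool_pos: [0.5594, -0.081, 0.1062]
orientation: [3.064, -0.677, 0.001]
force: [-0.8, 0.4, 0.4]
opening: 0.0128
```

```bash
python3 st.py
```

```text
19.375 [ 0.5594 -0.081   0.1062] yaw -0.4352 tilt [ 0.     -0.0042 -1.    ] op 0.0128 F [-0.77  0.39  0.36] M [0.138 0.14  0.128]
```

Second click passed; now on toward the third (expected near yaw −0.62).

Emit:
apply_moves --commands '[0,0,0,0,0,-0.1,1,0,0,0,0,0,0,1]'

```text
t: 19.62
tool_pos: [0.5594, -0.0811, 0.1062]
orientation: [3.029, -0.818, 0.001]
force: [-0.8, 0.0, 0.1]
opening: 0.0126
```

```bash
python3 st.py
```

```text
19.625 [ 0.5594 -0.0811  0.1062] yaw -0.5273 tilt [-4.0e-04 -4.3e-03 -1.0e+00] op 0.0126 F [-0.8   0.02  0.12] M [0.088 0.133 0.116]
```

Emit:
apply_moves --commands '[0,0,0,0,0,-0.07,1,0,0,0,0,0,0,1]'

```text
t: 19.88
tool_pos: [0.5593, -0.0812, 0.1062]
orientation: [3.002, -0.91, 0.001]
force: [-0.7, 0.1, 0.5]
opening: 0.0126
```

```bash
python3 st.py
```

```text
19.875 [ 0.5593 -0.0812  0.1062] yaw -0.5886 tilt [-8.0e-04 -4.3e-03 -1.0e+00] op 0.0126 F [-0.7   0.05  0.52] M [0.146 0.215 0.093]
```

Emit:
apply_moves --commands '[0,0,0,0,0,-0.06,1,0,0,0,0,0,0,1]'

```text
t: 20.12
tool_pos: [0.5593, -0.0812, 0.1062]
orientation: [2.978, -0.987, 0.0]
force: [-0.7, 0.7, 0.7]
opening: 0.0125
```

```bash
python3 look.py w8; python3 st.py; python3 -c "
import cv2;a=cv2.imread('pics/w8.png');cv2.imwrite('pics/w8c.png',cv2.resize(a[150:330,140:420],(800,514)))"
```

```text
20.125 [ 0.5593 -0.0812  0.1062] yaw -0.6404 tilt [-0.0012 -0.0044 -1.    ] op 0.0125 q [-0.23  0.12  1.71 -0.    1.31  1.98]
cam [ 0.623 -0.127  0.272] [-0.23  0.17 -0.96]
20.175 [ 0.5593 -0.0812  0.1062] yaw -0.64 tilt [-0.0011 -0.0044 -1.    ] op 0.0128 F [-0.89 -1.1   0.75] M [0.079 0.192 0.189]
```

View pics/w8c.png

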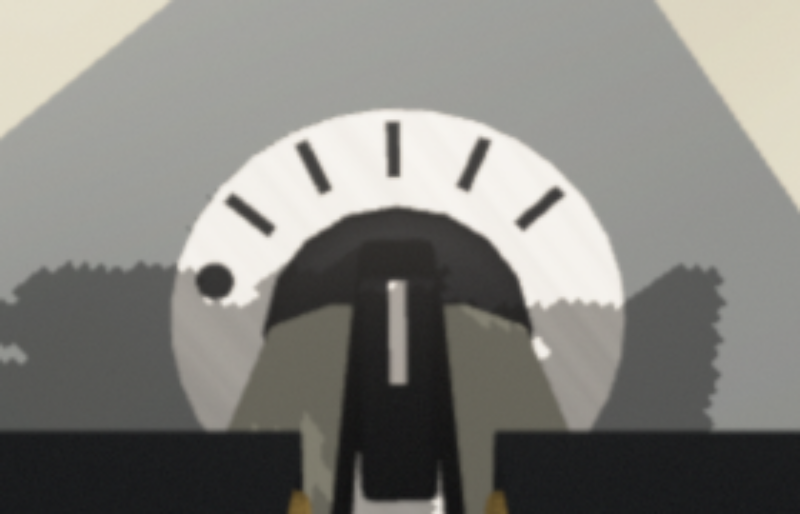

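The pointer at (397,330) lines up with the third tick at (393,150), and the moment jumped from 0.09 to 0.19 N·m as the third click passed. Hold, then hand in.

Emit:
apply_moves --commands '[0,0,0,0,0,0,1,0,0,0,0,0,0,1,0,0,0,0,0,0,1,0,0,0,0,0,0,1]'

```text
t: 20.68
tool_pos: [0.5593, -0.0813, 0.1062]
orientation: [2.98, -0.979, 0.0]
force: [-0.5, -0.5, 1.3]
opening: 0.0126
```

```bash
python3 st.py; python3 - <<'E'
from h import *
m=camera_model("top"); im,d=read_camera("top")
for q in("standard_cap","standard_tab"):
    for r in spot_point(q,"top")[:3]: print(q,round(r["conf"],2),w(r["point"],m).round(4))
E
python3 st.py
```

```text
20.675 [ 0.5593 -0.0813  0.1062] yaw -0.6349 tilt [-0.0011 -0.0044 -1.    ] op 0.0126 F [-0.5  -0.47  1.3 ] M [0.022 0.168 0.167]
standard_cap 0.62 [0.5587 0.0613 0.1039]
standard_cap 0.52 [0.5432 0.1865 0.0657]
standard_tab 0.54 [0.5668 0.1867 0.0506]
standard_tab 0.45 [ 0.4747 -0.4013 -0.004 ]
standard_tab 0.43 [0.5294 0.0598 0.091 ]
20.825 [ 0.5593 -0.0812  0.1062] yaw -0.6352 tilt [-0.0011 -0.0044 -1.    ] op 0.0123 F [-1.37 -0.04  0.79] M [0.093 0.142 0.154]
```

```bash
python3 -c "
from plant import *
print(close_job())"
```

```text
the job is handed in; nothing more can be done
None
```

The glass standard is home in the photometer's well with its tab in the groove. I handed the job in with the gripper still holding the filter knob at the third stop. `close_job` gives no verdict, so the checks below are my own.

- **Standard:** I took the tabbed vial from the rack, lowered it with almost no contact force, and let go. Afterwards its cap top measured 119.9 mm above the bench (120 mm expected when seated). The picture showed the tab lying in the groove, and the cap centre was within about 1–2 mm of the well axis.
- **Filter knob:** I felt all three clicks as jumps in the wrist moment: 0.08 to 0.23, 0.06 to 0.17 and 0.09 to 0.19 N·m. The turn ended at about 1.27 rad against the target of 1.257, with the pointer on the third tick. It held steady there with a 45 N grip and a return moment of about 0.15 N·m.
- **Disagreements:** My two close-up measurements of the well centre differed by about 1.5 mm, within the calibration, so I aimed between them. The network also reported the pink look-alike and another object as the standard or its tab; I ruled these out from the pictures.
- **Not re-measured:** I did not check the other vials and bench items at the end. I saw no contact with them.

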